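# Take the bar clamp off the amber lamp

### The job

Two lamps stand in bar clamps on the parts counter while their lenses set; the amber one is done. On the amber lamp's clamp, press the yellow thumb release on the sliding jaw all the way down and, keeping it down, push the jaw back along its bar to the end stop, then let go. Use only the fingertips and pick nothing up: the amber lamp stays standing on its rest, the red lamp stays clamped, and the other things on the counter stay where they are.

Things in the scene. Friction and masses are not known exactly. Their poses are not given: they have to be found in the camera images.
- amber_clamp: green bar clamp holding the amber lamp, fixed to the counter, 335 mm long, 70 wide. Origin at counter height under the bar; x runs along the bar (20 x 20 mm steel, top 54 mm up), z is up. Fixed jaw (118 mm high) at x = +175 to +195 mm, end stop (66 mm high) at -110 to -128. The lamp rests on a plate before the fixed jaw. The sliding jaw opens along -x, away from the lamp.
- amber_jaw (a joint): sliding jaw of the amber clamp, m: 0 = shut on the lamp, grows as it goes back (-x of the clamp), 0.1165 = against the end stop. A ratchet: it goes back only with the release down, but can always move towards the lamp. With the release down it takes 3 N to slide, plus 12 N per m/s; it then starts back some 3 mm by itself.
- amber_release (a joint): travel of the amber clamp's thumb release, m: 0 = up (latched), 0.009 = fully down; the pawl is clear of the teeth from about 0.006 on. Sprung: 2.5 N to start, 5.5 N at the bottom, plus about 1 N of rubbing at first. It springs up when let go and the pawl catches again.
- amber_release_top (a point): centre of the top face of the amber clamp's yellow thumb release, 75 mm above the counter when up; moves with jaw and release; axes as the clamp's. A flat pad, 48 mm along the bar x 36 mm wide, with black ribs, in a well 60 mm long, open at both sides: on its +x side the sliding jaw (face 30 mm from this point, top 108 mm above the counter), on its -x side the thumb wall.
- amber_thumb_wall (a point): middle of the upper edge of the amber clamp's thumb wall, on the face towards the release: 30 mm to -x of the release's centre, 94 mm above the counter. The wall is green, upright, 46 mm wide, 14 mm thick and part of the sliding jaw: a fingertip that holds the release down pushes the jaw back by it.
- amber_lamp_center (a point): centre of the loose amber lamp in its clamp: 90 mm wide across the bar, 56 mm along it, 64 mm high, grey back plate against the fixed jaw, amber lens towards the sliding jaw; its underside is 60 mm above the counter.
- red_clamp: the other bar clamp, alike in every part, which holds the red lamp and is to be left alone; frame as amber_clamp.
- red_jaw (a joint): slide of the red clamp's jaw, as amber_jaw.
- red_release (a joint): travel of the red clamp's yellow thumb release, as amber_release.
- red_lamp_center (a point): centre of the loose red lamp in its clamp, size as the amber lamp.
- round_amber_center (a point): loose round amber lamp (aluminium rim, domed lens), 80 mm across, 44 mm high, lying lens up; point half-way up. Bystander.
- round_red_center (a point): the same in red. Bystander.
- spring_a_center (a point): loose steel exhaust spring with hooked ends, lying flat, coil 18 mm thick, 180 mm long overall along its x; point at its middle, 9 mm up. Bystander.
- spring_b_center (a point): a second such spring. Bystander.
- glue_center (a point): loose white glue bottle with red cap, 38 mm across, 115 mm high, standing; point half-way up. Bystander.
- bulb_box_center (a point): loose cardboard bulb box with a blue band, 46 x 46 x 60 mm; point half-way up. Bystander.
- oil_filter_center (a point): loose white and green oil filter, 76 mm across, 85 mm high, standing; point half-way up. Bystander.
- screwdriver_grip (a point): loose screwdriver, orange handle, 190 mm long, lying; point on its handle. Bystander.
Mind the look-alikes: they are no part of the job. What is shaped like the part that bears amber_lamp_center but pink or turquoise is not meant.

How it is judged:
On the way, in this order (a step that is already met when the one before it is completed fails the run):
1. the amber clamp's thumb release is pressed down, the jaw not yet pushed back (value of joint amber_release above 0.006 m and value of joint amber_jaw below 0.03 m), for 0.1 s.
2. the jaw is pushed back to the end stop (value of joint amber_jaw above 0.1105 m), for 0.1 s.
At the end, for the whole second after the job is handed in: The amber clamp's jaw stands within 6 mm of its end stop, the amber lamp stands upright on its rest within 12 mm of where it was, the red clamp's jaw and release are within 3 mm and the red lamp within 8 mm of where they were, and no bystander has moved 20 mm (value of joint amber_jaw above 0.1105 m and distance of amber_lamp_center from where it was at the start of the episode below 0.012 m and angle between amber_lamp_center's own z axis and vertical below 0.1 rad and value of joint each of red_jaw, red_release below 0.003 m and distance of red_lamp_center from where it was at the start of the episode below 0.008 m and distance of each of round_amber_center, round_red_center, spring_a_center, spring_b_center, glue_center, bulb_box_center, oil_filter_center, screwdriver_grip from where it was at the start of the episode below 0.02 m); the robot touches nothing.
It fails at once if the amber lamp is shoved, tipped or lifted (distance of amber_lamp_center from where it was at the start of the episode above 0.012 m or angle between amber_lamp_center's own z axis and vertical above 0.15 rad).
It fails at once if the red clamp is worked or its lamp disturbed (value of joint any of red_release, red_jaw above 0.004 m or distance of red_lamp_center from where it was at the start of the episode above 0.008 m).
It fails at once if a bystander is knocked, carried or lifted (distance of any of round_amber_center, round_red_center, spring_a_center, spring_b_center, glue_center, bulb_box_center, oil_filter_center, screwdriver_grip from where it was at the start of the episode above 0.02 m).
It also fails if it takes over 35 s, if anything falls off the work surface, if the arm or the gripper's body presses on something with over 40 N, if the wrist force passes 120 N, or if a joint passes its speed limit or range.

### The arm

A 6-joint arm with a two-finger parallel gripper is mounted at the origin on the work surface. World frame = base frame: x ahead of the robot, y to its left, z up, the work surface at z = 0. Lengths are in m, angles in rad, forces in N, time in s.
With the tool pointing down it reaches from about 0.35 to 0.775 m from the base axis. Payload 7.3 kg.
Tool frame: the origin (TCP) lies at the very end of the fingers, on their centre line; the grasp point (between the pads) lies 19 mm behind it; z points along the fingers, y is the line along which they close (so a half turn about z gives the same grasp; the last joint's range is limited). The gripper opens to 92 mm and grips with 3 to 60 N. Pads are 19 mm wide; open, the fingers measure 130 mm over their backs; the gripper's body (75 mm by 190 mm) begins 47 mm behind the grasp point.
Start: joints at [1.094, 0.342, 1.524, -0, 1.275, -0.146], TCP at [0.171, 0.497, 0.189] pointing down, gripper open.
Joint ranges: [-2.53, 2.53], [-0.77, 2.02], [0.04, 2.7], [-1, 4.14], [0.28, 2.66], [-3.11, 3.11]. Speed limits (rad/s): [2.57, 2.57, 3.14, 3.14, 3.14, 3.14].

### API

Orientations are given as [roll, pitch, yaw] about the fixed x, y, z axes, in that order (R = Rz(yaw) Ry(pitch) Rx(roll)).
In Python, from cell import robot gives the robot as it stands.
- The arm moves only by the tool apply_moves, never from a script. Its argument "motion" is text: rows parted by semicolons, each of 7 numbers parted by spaces: the opening in per cent of the stroke, from 0 (shut) to 100 (fully open), then the shift along the tool's x, y, z in cm, then the turn, a rotation vector about the tool's x, y, z in rad. A call has 1 to 20 rows; each row shifts and turns the commanded pose from where the row before left it, along the tool's axes as they then stand; what a row does not reach is not made up. A row lasts 1/8 s, in which the tool goes at most 62.5 mm and 10.7 degrees, less where a joint would pass 70% of its speed; a pose out of reach is approached as far as the arm can. A call with a gripper value outside its range is refused whole. The fingers move at their own pace and stop on an object; "force" is the grip in N (left out, the last holds). Time passes only in rows, so rows that do not move let the fingers close. It gives the time, the measured TCP pose, the force, the opening and the grip force at its end, in the units of the state.
- robot.observe(): the state, without advancing time (a new reading comes with each control period).
- robot.read_camera(name): name is "side" or "top" or "wrist"; returns a dict with "img" (400x640x3 uint8, red, green, blue), "fovy" (degrees; the focal length in pixels is half the picture's height over the tangent of half this angle, whatever the lens; pixels are square), "cx", "cy" (the principal point, pixels), "R" (3x3) and "t" (3): a world point X has camera coordinates R X + t; the wrist camera has in their place "hand_eye" (4x4, takes a point from camera to tool coordinates, whose origin is the TCP and whose axes are the flange's). Camera axes: x right, y down, z forward; pixel columns grow to the right and rows downward; lengths in m; the calibration is good to about 2 mm. The wrist camera is an equidistant fisheye: a pixel r from the principal point sees the ray r / f radians off the axis. A picture is of the moment at which its call begins: read the wrist's pose just before it. There is no depth.
- robot.hand_in(): hands the job in; it is judged then, once.
Trained networks look in a picture, given as the dict that the camera call returned (one of the last four; its "shot" number tells which), for a name from the list of things; names that differ only in an ending like _2 or _b are one class to them, and where a whole thing is asked for, a point or a joint stands for the part that bears it (a point fixed in the world has none). Each returns a list of dicts, best first, with "score" (0 to 1); they miss things now and then, are a little off and sometimes report something else, mostly with a low value. They report only what shows in the picture. A call takes as long as a camera call. They do not tell look-alikes from the thing itself.
- robot.search_frame(target, picture): "centre" ([x, y, z] in m, in world coordinates, good to about 4 mm: the middle of the surface that is visible of it).
- robot.trace(target, picture): "pixels" (400x640 bool, what is visible of it).
The state is a dict: "time": time; "qpos": joint angles; "qvel": joint speeds; "joint_efforts": joint torques, N m; "tool_pos": TCP position; "tool_rot": TCP orientation; "contact_force": force on the tool from outside, world axes, zero at the start; "torque": the same for the moment, N m; "opening": finger opening in m; "grip_force": force on a finger pad.
Only numpy, scipy, OpenCV 4.12 (cv2) and the standard library are available. Lean on these libraries where they do the work, as an engineer would, in place of code of your own. Each camera call takes 0.05 s, during which the arm holds its last target. There are 200 camera calls.

## Working session

There is one attempt and no reset: what is moved stays moved. The work goes in short steps, Python scripts to look and compute and a tool call to move; the robot and the scene stay as the last step left them, time stands still between calls to the robot, and variables do not carry over. Pictures are saved under pics/ and viewed, at most 10 in all, crops included, and the job is handed in when it is done.

Besides the shell and the picture viewer there is one more tool, called after "Emit:" in YAML: its name, and indented under it one key for each argument. apply_moves: Moves the arm, as the interface text tells. Its arguments: {"type":"object","properties":{"motion":{"type":"string"},"force":{"type":"number"}},"required":["motion"]}

```bash
mkdir -p pics
python3 - <<'E'
from cell import robot
import cv2
s=robot.observe();print(s['time'],s['tool_pos'],s['tool_rot'],s['opening'])
for n in ("top","side"):
    p=robot.read_camera(n); cv2.imwrite(f"pics/{n}0.png",p["img"][:,:,::-1])
    for t in ("amber_release_top","amber_thumb_wall","amber_lamp_center","red_lamp_center","amber_clamp","amber_jaw"):
        try:
            for d in robot.search_frame(t,p)[:4]: print(n,t,round(d['score'],2),[round(float(v),3) for v in d['centre']])
        except Exception as e: print(n,t,e)
E
```

```text
0.0 [0.17028034 0.49612433 0.18815369] [-3.14007106e+00 -2.43524778e-04  2.81078559e+00] 0.09179185326866707
top amber_release_top 0.46 [0.579, 0.182, 0.078]
top amber_thumb_wall 0.97 [0.585, 0.177, 0.075]
top amber_thumb_wall 0.32 [0.561, 0.194, 0.069]
top amber_lamp_center 0.89 [0.758, 0.323, 0.056]
top amber_lamp_center 0.7 [0.676, 0.473, 0.054]
top amber_lamp_center 0.57 [0.655, 0.159, 0.124]
top amber_lamp_center 0.28 [0.58, 0.182, 0.072]
top red_lamp_center 0.72 [0.628, -0.201, 0.119]
top amber_clamp 0.62 [0.559, 0.194, 0.067]
top amber_jaw 0.69 [0.579, 0.181, 0.073]
top amber_jaw 0.67 [0.453, 0.021, 0.023]
top amber_jaw 0.46 [0.546, -0.193, 0.075]
side amber_release_top 0.63 [0.577, 0.176, 0.077]
side amber_thumb_wall 0.66 [0.578, 0.171, 0.07]
side amber_thumb_wall 0.19 [0.537, -0.205, 0.056]
side amber_lamp_center 0.78 [0.652, 0.123, 0.12]
side amber_lamp_center 0.78 [0.761, 0.308, 0.06]
side amber_lamp_center 0.75 [0.576, 0.177, 0.077]
side amber_lamp_center 0.71 [0.67, 0.448, 0.055]
side red_lamp_center 0.98 [0.628, -0.233, 0.12]
side amber_clamp 0.72 [0.571, 0.167, 0.053]
side amber_clamp 0.2 [0.655, 0.126, 0.123]
side amber_jaw 0.84 [0.581, 0.167, 0.07]
```

View pics/top0.png

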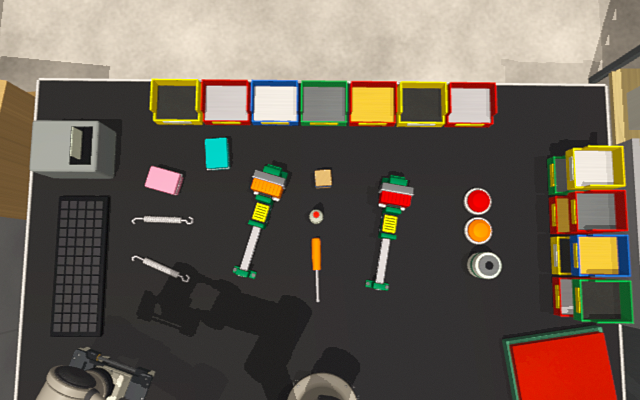

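View pics/side0.png

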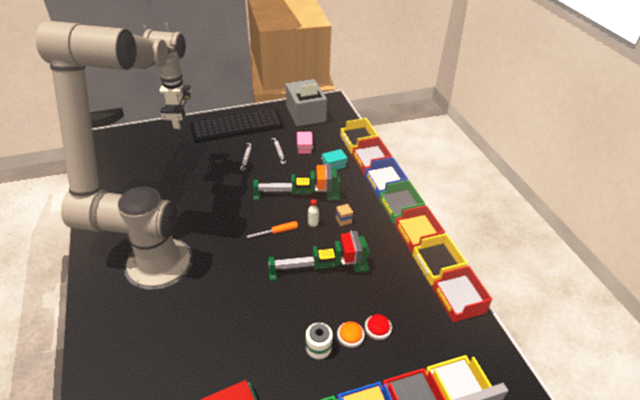

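The top view shows the amber clamp at pixels (270,182) to (245,272), with its yellow release at about (260,211). The red clamp runs from (397,192) to (378,285). The pink part at (165,180) and the turquoise part at (217,153) are decoys. The left clamp holding the amber lamp is the one meant, and I'll confirm it in a crop while measuring.

```bash
cat > h.py <<'E'
import numpy as np
def toworld(p,u,v,z):
    f=200/np.tan(np.radians(p["fovy"])/2)
    d=np.array([(u-p["cx"])/f,(v-p["cy"])/f,1.]); R=np.array(p["R"]);t=np.array(p["t"]).ravel()
    d=R.T@d; c=-R.T@t; return c+d*(z-c[2])/d[2]
def project(p,X):
    f=200/np.tan(np.radians(p["fovy"])/2); c=np.array(p["R"])@X+np.array(p["t"]).ravel()
    return np.array([p["cx"]+f*c[0]/c[2],p["cy"]+f*c[1]/c[2]])
E
python3 - <<'E'
from cell import robot
import cv2,numpy as np
from h import *
p=robot.read_camera("top"); im=p["img"]; hsv=cv2.cvtColor(im,cv2.COLOR_RGB2HSV)
roi=np.zeros(im.shape[:2],bool); roi[190:290,225:290]=1
y=cv2.inRange(hsv,(25,150,120),(34,255,255))>0
b=(hsv[...,1]<40)&(hsv[...,2]>110)
ym=y&roi; bm=b&roi; bm[:228]=0
def pts(m,z): v,u=np.nonzero(m); return np.array([toworld(p,a,c,z) for a,c in zip(u,v)])
Y=pts(ym,.075);B=pts(bm,.054)
(yc,ys,ya)=cv2.minAreaRect(Y[:,:2].astype(np.float32)); print("pad",yc,ys,ya,len(Y),Y.mean(0))
(bc,bs,ba)=cv2.minAreaRect(B[:,:2].astype(np.float32)); print("bar",bc,bs,ba,len(B),B.mean(0))
l=cv2.fitLine(B[:,:2].astype(np.float32),cv2.DIST_HUBER,0,.01,.01).ravel();print("bar yaw",np.arctan2(l[1],l[0]),l)
d=Y.mean(0)-B.mean(0);print("pad-bar yaw",np.arctan2(d[1],d[0]))
g=cv2.inRange(hsv,(55,120,50),(85,255,255))>0
gm=g&roi; gm[:258]=0; G=pts(gm,.066);print("stop",G.mean(0),len(G))
s=robot.read_camera("side");hs=cv2.cvtColor(s["img"],cv2.COLOR_RGB2HSV)
ysd=cv2.inRange(hs,(25,150,120),(34,255,255)); n,L,st,ce=cv2.connectedComponentsWithStats(ysd)
for i in range(1,n):
    if st[i,4]>20: print("side yellow",ce[i],st[i],toworld(s,*ce[i],.075))
a=cv2.resize(im[155:290,220:310],None,fx=4,fy=4,interpolation=cv2.INTER_CUBIC);c=cv2.resize(s["img"][155:215,240:350],None,fx=4,fy=4,interpolation=cv2.INTER_CUBIC)
o=np.zeros((540,800,3),np.uint8);o[:,:360]=a;o[:240,360:800]=c;cv2.imwrite("pics/crop1.png",o[:,:,::-1])
E
```

```text
pad (0.5790173411369324, 0.18410784006118774) (0.038062047213315964, 0.050790656358003616) 72.76243591308594 230 [0.57886519 0.18423726 0.075     ]
bar (0.4649862051010132, 0.223958820104599) (0.06077611818909645, 0.14398187398910522) 83.66141510009766 359 [0.4702824 0.2155811 0.054    ]
bar yaw -0.28540117 [ 0.9595488  -0.28154242  0.4702824   0.2155811 ]
pad-bar yaw -0.2810237093454599
stop [0.40308998 0.22830714 0.066     ] 145
side yellow [302.22352941 181.01176471] [296 177  13   8  85] [0.57828339 0.18182375 0.075     ]
side yellow [454.25555556 257.47777778] [442 234  25  36  90] [ 0.95199821 -0.33747548  0.075     ]
side yellow [425.14754098 263.72131148] [415 247  24  31  61] [ 0.84641098 -0.33321839  0.075     ]
side yellow [326.32575758 253.31060606] [319 248  16  11 132] [ 0.5493715  -0.19553707  0.075     ]
side yellow [448.40322581 361.68548387] [426 355  44  15 124] [ 0.74683665 -0.66852317  0.075     ]
side yellow [481.66666667 372.02298851] [473 357  18  30  87] [ 0.81886183 -0.72284971  0.075     ]
side yellow [441.9787234 384.4893617] [434 369  17  31  47] [ 0.69760065 -0.72257686  0.075     ]
side yellow [366.7188755  395.10843373] [345 388  38  12 249] [ 0.49377741 -0.68998523  0.075     ]
```

View pics/crop1.png

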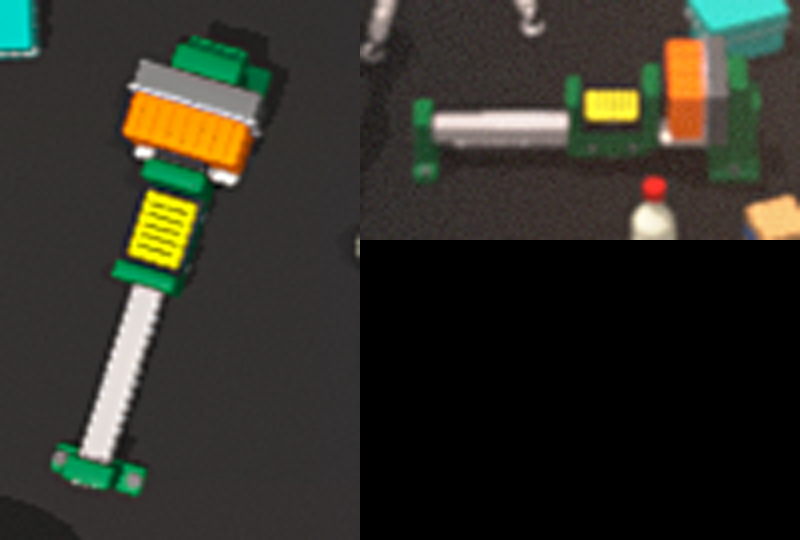

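The crop confirms it: this green clamp carries the amber lens, and the ribbed yellow release sits between the jaw and the thumb wall. The pad is at about (0.579, 0.183), clamp yaw about -0.288. I'm closing the fingers and moving above the pad, 12 mm towards the wall.

Emit:
apply_moves:
  motion: "0 0 0 0 0 0 -0.043; 0 -3.9 -1.5 0 0 0 0; 0 -3.9 -1.5 0 0 0 0; 0 -3.9 -1.5 0 0 0 0; 0 -3.9 -1.5 0 0 0 0; 0 -3.9 -1.5 0 0 0 0; 0 -3.9 -1.5 0 0 0 0; 0 -3.9 -1.5 0 0 0 0; 0 -3.9 -1.5 0 0 0 0; 0 -3.9 -1.5 0 0 0 0; 0 -3.9 -1.5 0 0 0 0; 0 -3.9 -1.5 0 0 0 0; 0 -3.9 -1.5 0 0 0 0; 0 0 0 2 0 0 0; 0 0 0 2 0 0 0; 0 0 0 0 0 0 0; 0 0 0 0 0 0 0"

```text
time: 2.92
tool_pos: [0.5686, 0.1913, 0.1497]
tool_rot: [3.141, 0.001, 2.854]
contact_force: [0.7, 0.2, 0.4]
opening: 0.0004
grip_force: 0.0
```

Run:
```python
from cell import robot
import cv2,numpy as np
from scipy.spatial.transform import Rotation as Ro
o=robot.observe(); p=robot.read_camera("wrist"); im=p["img"]
T=np.eye(4);T[:3,:3]=Ro.from_euler("xyz",o["tool_rot"]).as_matrix();T[:3,3]=o["tool_pos"]
M=T@np.array(p["hand_eye"]); f=200/np.tan(np.radians(p["fovy"])/2)
def w(u,v,z):
    a=np.array([u-p["cx"],v-p["cy"]]);r=np.linalg.norm(a);th=r/f
    d=M[:3,:3]@np.array([*(a/r*np.sin(th)),np.cos(th)]);return M[:3,3]+d*(z-M[2,3])/d[2]
hsv=cv2.cvtColor(im,cv2.COLOR_RGB2HSV); y=cv2.inRange(hsv,(25,150,100),(34,255,255))
y=cv2.morphologyEx(y,cv2.MORPH_CLOSE,np.ones((7,7)))
n,L,st,ce=cv2.connectedComponentsWithStats(y)
for i in range(1,n):
    if st[i,4]>150:
        v,u=np.nonzero(L==i);W=np.array([w(a,b,.075)[:2] for a,b in zip(u,v)],np.float32)
        print(ce[i].round(),st[i],cv2.minAreaRect(W),W.mean(0))
print("cam",M[:3,3])
cv2.imwrite("pics/w1.png",im[:,:,::-1])
```

```text
[313. 206.] [ 293  182   40   51 1866] ((0.577597439289093, 0.1821422278881073), (0.035360187292099, 0.0476791076362133), 73.58399963378906) [0.57613426 0.18288402]
cam [0.50043264 0.20903815 0.34465149]
```

View pics/w1.png

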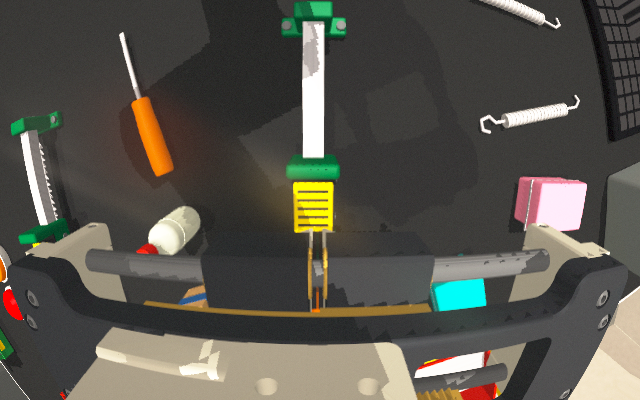

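The wrist view shows the release pad at (313,206), just ahead of the closed fingertips, with the thumb wall at (313,168) behind it. The bar is aligned with the tool. The TCP is 11.7 mm towards the wall, as wanted, and 6 mm off sideways. I'll correct that and go down.

Emit:
apply_moves:
  motion: "0 0 -0.6 1.5 0 0 0; 0 0 0 2 0 0 0; 0 0 0 2 0 0 0; 0 0 0 1 0 0 0; 0 0 0 0.5 0 0 0; 0 0 0 0.4 0 0 0; 0 0 0 0.4 0 0 0; 0 0 0 0.3 0 0 0; 0 0 0 0.3 0 0 0; 0 0 0 0.1 0 0 0; 0 0 0 0 0 0 0; 0 0 0 0 0 0 0"

```text
time: 4.47
tool_pos: [0.5665, 0.1854, 0.0639]
tool_rot: [3.141, 0.0, 2.854]
contact_force: [0.7, -0.4, 0.0]
opening: 0.0002
grip_force: 0.0
```

Run:
```python
from cell import robot
import cv2,numpy as np
o=robot.observe();print(o['contact_force'],o['torque'],o['tool_pos'])
a=robot.read_camera("wrist")["img"];b=robot.read_camera("side")["img"]
out=np.zeros((600,800,3),np.uint8)
out[:,:400]=cv2.resize(a[130:280,260:360],(400,600),interpolation=cv2.INTER_CUBIC)
out[:400,400:]=cv2.resize(b[120:220,240:340],(400,400),interpolation=cv2.INTER_CUBIC)
cv2.imwrite("pics/c2.png",out[:,:,::-1])
```

```text
[ 0.66306802 -0.43157314  0.03592101] [ 0.01839593  0.02219712 -0.00560894] [0.56653687 0.18540895 0.06393325]
```

View pics/c2.png

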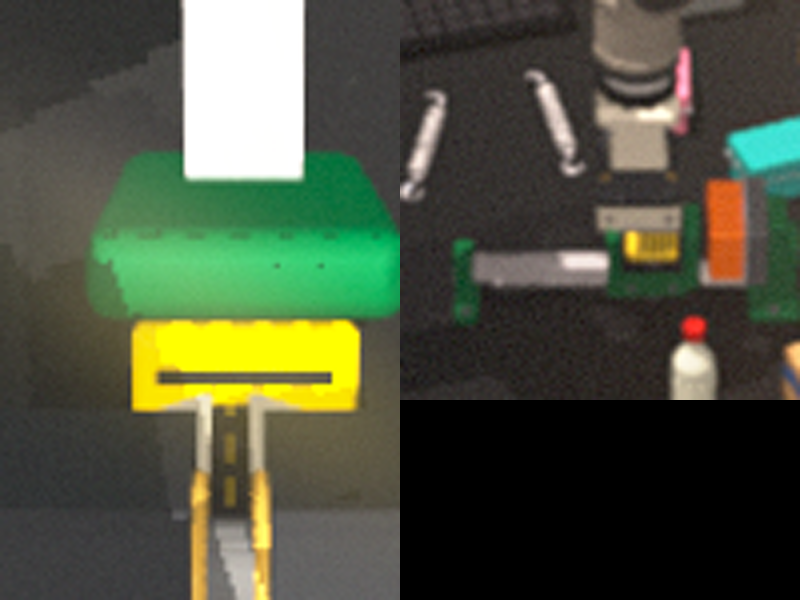

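The fingertips are over the pad with the wall just behind them, but no force shows yet. I'll creep down until there is contact.

Emit:
apply_moves:
  motion: "0 0 0 0.2 0 0 0; 0 0 0 0.1 0 0 0; 0 0 0 0 0 0 0"

```text
time: 4.95
tool_pos: [0.5664, 0.1854, 0.0607]
tool_rot: [-3.142, -0.0, 2.854]
contact_force: [-0.2, 0.0, -0.4]
opening: 0.0005
grip_force: 0.0
```

Run:
```python
from cell import robot
import cv2,numpy as np
from scipy.spatial.transform import Rotation as Ro
o=robot.observe(); p=robot.read_camera("wrist"); im=p["img"]
print(o['contact_force'],o['tool_pos'],o['joint_efforts'])
H=np.array(p["hand_eye"]);print(H.round(3)); f=200/np.tan(np.radians(p["fovy"])/2)
def proj(Xt):
    c=np.linalg.inv(H)@np.append(Xt,1); r=np.hypot(c[0],c[1]); th=np.arctan2(r,c[2]); return np.array([p["cx"],p["cy"]])+c[:2]/r*th*f
R=Ro.from_euler("xyz",o["tool_rot"]).as_matrix()
tw=lambda X:R.T@(np.array(X)-o["tool_pos"])
k=np.array([.959,-.282]); n=np.array([.282,.959]); c=np.array([.578,.182])
big=cv2.resize(im[130:280,250:380],None,fx=4,fy=4,interpolation=cv2.INTER_CUBIC)
def mark(q,col): cv2.circle(big,tuple(int(v) for v in (q-[250,130])*4),4,col,1)
for a in (-9.5,9.5):
    for b in (-19,19): mark(proj(np.array([a,b,0])/1000),(255,0,0))
for a in (-24,24):
    for b in (-18,18):
        for z,col in ((.075,(0,0,255)),(.066,(0,255,255))): mark(proj(tw([*(c+k*a/1000+n*b/1000),z])),col)
for b in (-23,23): mark(proj(tw([*(c-k*.030+n*b/1000),.094])),(255,0,255))
print("tcp px",proj(np.zeros(3)))
cv2.imwrite("pics/c3.png",big[:,:,::-1])
```

```text
[-0.22852505  0.03652797 -0.42964425] [0.56636484 0.18536749 0.06067246] [-1.71771739e-03 -5.25423217e+01 -2.14801687e+01  3.92224742e-03
  7.78688444e-02 -2.43178295e-05]
[[-0.    -0.965 -0.262  0.07 ]
 [ 1.    -0.    -0.001 -0.002]
 [ 0.    -0.262  0.965 -0.195]
 [ 0.     0.     0.     1.   ]]
tcp px [320.59332472 223.80856908]
```

View pics/c3.png

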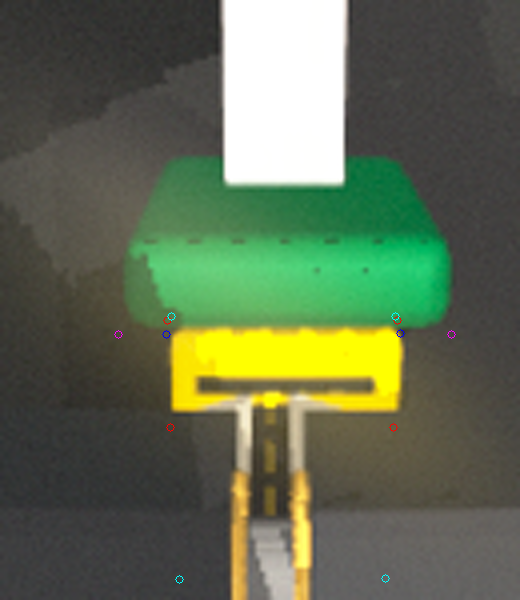

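The predicted fingertip outline reaches further than the visible tip. The real tips look about 10 mm short of the reported TCP, and the jaw hasn't moved. So the tips are still above the pad, and I'll keep creeping down with the force as a guard.

Emit:
apply_moves:
  motion: "0 0 0 0.2 0 0 0; 0 0 0 0.1 0 0 0; 0 0 0 0 0 0 0"

```text
time: 5.38
tool_pos: [0.5664, 0.1854, 0.0577]
tool_rot: [-3.142, -0.0, 2.854]
contact_force: [-0.4, 0.5, -0.4]
opening: 0.0004
grip_force: 0.0
```

Emit:
apply_moves:
  motion: "0 0 0 0.2 0 0 0; 0 0 0 0.1 0 0 0; 0 0 0 0 0 0 0"

```text
time: 5.75
tool_pos: [0.5664, 0.1854, 0.0547]
tool_rot: [-3.142, -0.0, 2.854]
contact_force: [0.1, 0.8, 0.8]
opening: 0.0005
grip_force: 0.0
```

Emit:
apply_moves:
  motion: "0 0 0 0.1 0 0 0; 0 0 0 0.1 0 0 0; 0 0 0 0 0 0 0"

```text
time: 6.12
tool_pos: [0.5664, 0.1854, 0.0527]
tool_rot: [-3.142, -0.0, 2.854]
contact_force: [-0.1, -0.2, -0.8]
opening: 0.0004
grip_force: 0.0
```

Run:
```python
from cell import robot
import cv2,numpy as np
from h import *
o=robot.observe();print(o['contact_force'],o['tool_pos'])
a=robot.read_camera("wrist")["img"];s=robot.read_camera("side");t=robot.read_camera("top")
for n,p in (("s",s),("t",t)): print(n,project(p,o["tool_pos"]),project(p,np.array([.578,.182,.075])))
out=np.zeros((600,800,3),np.uint8)
out[:,:400]=cv2.resize(a[150:270,280:360],(400,600),interpolation=cv2.INTER_CUBIC)
out[:300,400:]=cv2.resize(s["img"][140:200,270:350],(400,300),interpolation=cv2.INTER_CUBIC)
out[300:,400:]=cv2.resize(t["img"][165:240,220:320],(400,300),interpolation=cv2.INTER_CUBIC)
cv2.imwrite("pics/c4.png",out[:,:,::-1])
```

```text
[-0.05090287 -0.21872781 -0.78746729] [0.56639088 0.18538389 0.05273615]
s [299.07437385 185.30993344] [302.14080488 180.99712992]
t [260.53294739 216.85832116] [260.90936501 212.28583053]
```

View pics/c4.png

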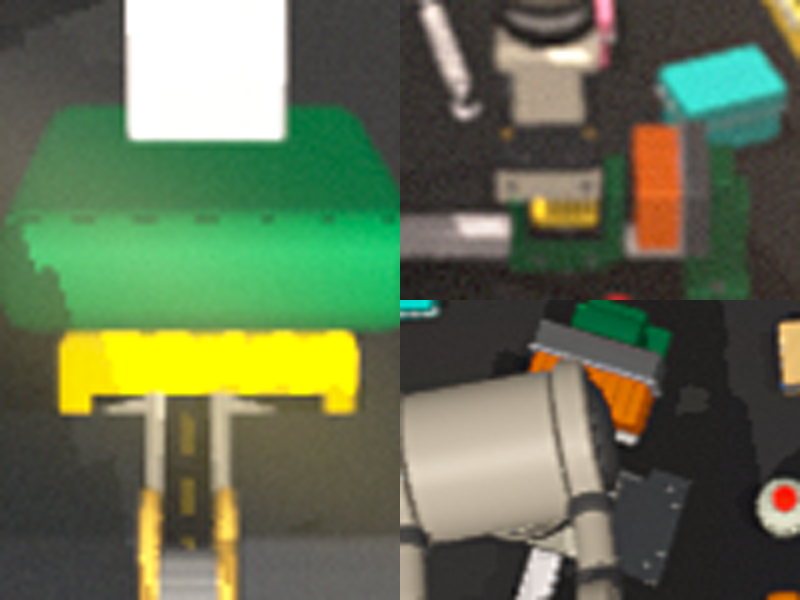

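Run:
```python
from cell import robot
import numpy as np
from h import *
o=robot.observe();s=robot.read_camera("side");T=np.array(o["tool_pos"])
k=np.array([.959,-.282,0]); n=np.array([.282,.959,0])
print("eye",-np.array(s["R"]).T@np.array(s["t"]).ravel())
for w in (.095,.065,.02):
  for dz in (0,.03,.066,.09): print(w,dz,[project(s,T-n*w+k*a+[0,0,dz]).round(1).tolist() for a in (-.0375,-.0095,.0095,.0375)])
print("pad",[project(s,np.array([.578,.182,0])+k*a+n*b+[0,0,z]).round(1).tolist() for a in (-.024,.024) for b in (-.018,.018) for z in (.066,.075)])
h=s["img"]; 
for r in range(165,196): print(r,[tuple(int(v) for v in h[r,c]) for c in (292,297,300,303,308)])
```

```text
eye [ 0.16778355 -1.19745446  1.32047852]
0.095 0 [[289.2, 201.9], [296.6, 201.9], [301.6, 201.9], [309.0, 201.8]]
0.095 0.03 [[289.0, 196.1], [296.5, 196.1], [301.6, 196.0], [309.1, 196.0]]
0.095 0.066 [[288.8, 188.9], [296.4, 188.9], [301.6, 188.9], [309.1, 188.8]]
0.095 0.09 [[288.7, 184.0], [296.3, 184.0], [301.5, 184.0], [309.2, 183.9]]
0.065 0 [[289.3, 196.6], [296.6, 196.5], [301.6, 196.5], [308.9, 196.5]]
0.065 0.03 [[289.1, 190.7], [296.5, 190.7], [301.6, 190.7], [308.9, 190.6]]
0.065 0.066 [[288.9, 183.6], [296.4, 183.5], [301.5, 183.5], [309.0, 183.5]]
0.065 0.09 [[288.8, 178.7], [296.4, 178.6], [301.5, 178.6], [309.1, 178.6]]
0.02 0 [[289.5, 188.7], [296.7, 188.7], [301.5, 188.7], [308.7, 188.6]]
0.02 0.03 [[289.3, 182.9], [296.6, 182.9], [301.5, 182.9], [308.8, 182.8]]
0.02 0.066 [[289.1, 175.8], [296.5, 175.7], [301.5, 175.7], [308.8, 175.7]]
0.02 0.09 [[289.0, 170.9], [296.4, 170.9], [301.4, 170.8], [308.9, 170.8]]
pad [[296.0, 185.8], [296.0, 184.1], [296.0, 179.8], [296.0, 178.0], [308.4, 185.8], [308.4, 184.0], [308.2, 179.7], [308.2, 178.0]]
165 [(80, 67, 50), (65,
[... 1731 characters left out ...]
2, 52, 49), (47, 36, 36)]
187 [(76, 89, 72), (43, 40, 31), (40, 43, 37), (44, 43, 36), (43, 37, 34)]
188 [(61, 83, 64), (42, 61, 42), (38, 58, 35), (39, 63, 45), (44, 62, 46)]
189 [(66, 88, 66), (42, 71, 46), (37, 69, 42), (41, 74, 50), (34, 69, 42)]
190 [(48, 70, 50), (39, 69, 43), (36, 74, 46), (39, 70, 44), (47, 79, 51)]
191 [(45, 69, 50), (50, 67, 48), (35, 71, 37), (38, 70, 42), (65, 79, 66)]
192 [(33, 65, 39), (58, 73, 54), (35, 68, 43), (34, 68, 40), (65, 72, 60)]
193 [(38, 61, 42), (42, 66, 47), (33, 59, 29), (43, 68, 46), (42, 54, 39)]
194 [(43, 46, 35), (41, 50, 40), (43, 47, 34), (52, 58, 49), (46, 51, 37)]
195 [(40, 39, 32), (43, 40, 35), (44, 38, 35), (44, 43, 39), (40, 33, 28)]
```

The side view puts the gripper's body about 20 mm higher than the nominal geometry, which agrees with the tips being short of the nominal TCP. The release is still up, so I'll continue the guarded descent.

Emit:
apply_moves:
  motion: "0 0 0 0.1 0 0 0; 0 0 0 0.1 0 0 0; 0 0 0 0.1 0 0 0; 0 0 0 0 0 0 0"

```text
time: 6.82
tool_pos: [0.5664, 0.1854, 0.0497]
tool_rot: [-3.142, -0.0, 2.854]
contact_force: [-0.1, -0.2, 0.4]
opening: 0.0004
grip_force: 0.0
```

Emit:
apply_moves:
  motion: "0 0 0 0.1 0 0 0; 0 0 0 0.1 0 0 0; 0 0 0 0.1 0 0 0; 0 0 0 0 0 0 0"

```text
time: 7.32
tool_pos: [0.5664, 0.1854, 0.0467]
tool_rot: [3.142, -0.0, 2.854]
contact_force: [0.4, 0.1, 0.4]
opening: 0.0006
grip_force: 0.0
```

Emit:
apply_moves:
  motion: "0 0 0 0.1 0 0 0; 0 0 0 0.1 0 0 0; 0 0 0 0.1 0 0 0; 0 0 0 0 0 0 0"

```text
time: 7.82
tool_pos: [0.5664, 0.1854, 0.0437]
tool_rot: [3.142, -0.0, 2.854]
contact_force: [-1.3, 0.8, 1.3]
opening: 0.0003
grip_force: 0.0
```

Emit:
apply_moves:
  motion: "0 0 0 0.1 0 0 0; 0 0 0 0.1 0 0 0; 0 0 0 0 0 0 0"

```text
time: 8.2
tool_pos: [0.5664, 0.1854, 0.0417]
tool_rot: [3.142, -0.0, 2.854]
contact_force: [-0.3, 0.2, -1.0]
opening: 0.0003
grip_force: 0.0
```

Run:
```python
from cell import robot
import cv2,numpy as np
a=robot.read_camera("wrist")["img"];s=robot.read_camera("side")["img"]
out=np.zeros((600,800,3),np.uint8)
out[:,:500]=cv2.resize(a[150:270,270:370],(500,600),interpolation=cv2.INTER_CUBIC)
out[:300,500:]=cv2.resize(s[150:210,280:340],(300,300),interpolation=cv2.INTER_CUBIC)
cv2.imwrite("pics/c5.png",out[:,:,::-1])
```

```text
(no output)
```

View pics/c5.png

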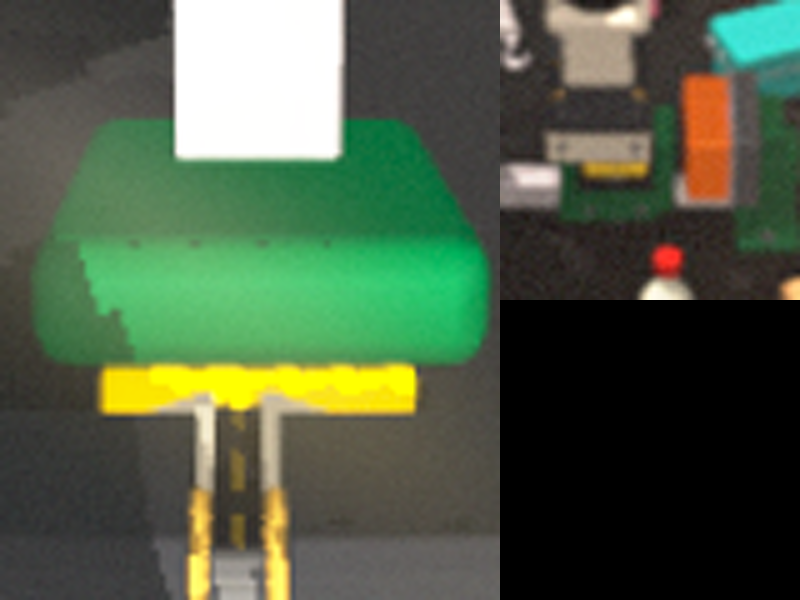

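The tips at native row 229 match fingers about 35 mm shorter than nominal. That puts the real tip at about z = 0.077, just above the pad, so contact should come within a few mm. Continuing guarded.

Emit:
apply_moves:
  motion: "0 0 0 0.1 0 0 0; 0 0 0 0.1 0 0 0; 0 0 0 0.1 0 0 0; 0 0 0 0 0 0 0"

```text
time: 8.8
tool_pos: [0.5664, 0.1854, 0.0387]
tool_rot: [3.142, -0.0, 2.854]
contact_force: [0.1, 0.5, -0.6]
opening: 0.0001
grip_force: 0.0
```

Emit:
apply_moves:
  motion: "0 0 0 0.1 0 0 0; 0 0 0 0.1 0 0 0; 0 0 0 0.1 0 0 0; 0 0 0 0 0 0 0"

```text
time: 9.3
tool_pos: [0.5666, 0.1854, 0.0365]
tool_rot: [3.141, 0.001, 2.854]
contact_force: [-2.1, -0.5, 4.1]
opening: 0.0004
grip_force: 2.5
```

Contact: 4 N at TCP z = 0.0365. Now pressing down.

Emit:
apply_moves:
  motion: "0 0 0 0.1 0 0 0; 0 0 0 0.1 0 0 0; 0 0 0 0.1 0 0 0; 0 0 0 0.1 0 0 0; 0 0 0 0 0 0 0"

```text
time: 9.93
tool_pos: [0.5661, 0.1855, 0.0319]
tool_rot: [3.142, -0.001, 2.854]
contact_force: [-2.6, 0.6, 3.9]
opening: 0.0005
grip_force: 1.8
```

Emit:
apply_moves:
  motion: "0 0 0 0.1 0 0 0; 0 0 0 0.1 0 0 0; 0 0 0 0.1 0 0 0; 0 0 0 0 0 0 0"

```text
time: 10.42
tool_pos: [0.5662, 0.1855, 0.0287]
tool_rot: [3.142, -0.001, 2.854]
contact_force: [-2.2, 0.8, 4.9]
opening: 0.0007
grip_force: 2.2
```

Emit:
apply_moves:
  motion: "0 0 0 0.1 0 0 0; 0 0 0 0.1 0 0 0; 0 0 0 0 0 0 0"

```text
time: 10.8
tool_pos: [0.5667, 0.1854, 0.0281]
tool_rot: [3.141, 0.001, 2.854]
contact_force: [-5.4, -0.1, 12.6]
opening: 0.0003
grip_force: 6.5
```

The release is bottomed at 12.6 N. Now pushing back along +x of the tool.

Emit:
apply_moves:
  motion: "0 0.3 0 0 0 0 0; 0 0.3 0 0 0 0 0; 0 0.4 0 0 0 0 0; 0 0.6 0 0 0 0 0; 0 0.8 0 0 0 0 0; 0 0.8 0 0 0 0 0; 0 0.8 0 0 0 0 0; 0 0 0 0 0 0 0"

```text
time: 11.8
tool_pos: [0.53, 0.1964, 0.0282]
tool_rot: [3.14, 0.005, 2.854]
contact_force: [-1.1, -2.7, 9.3]
opening: 0.0004
grip_force: 5.0
```

Emit:
apply_moves:
  motion: "0 0.8 0 0 0 0 0; 0 0.8 0 0 0 0 0; 0 0.8 0 0 0 0 0; 0 0.8 0 0 0 0 0; 0 0.8 0 0 0 0 0; 0 0.8 0 0 0 0 0; 0 0.8 0 0 0 0 0; 0 0.8 0 0 0 0 0; 0 0.5 0 0 0 0 0; 0 0.4 0 0 0 0 0; 0 0 0 0 0 0 0"

```text
time: 13.18
tool_pos: [0.4605, 0.2172, 0.0282]
tool_rot: [3.14, 0.005, 2.854]
contact_force: [0.2, -2.2, 10.3]
opening: 0.0005
grip_force: 5.4
```

Emit:
apply_moves:
  motion: "0 0.3 0 0 0 0 0; 0 0.3 0 0 0 0 0; 0 0.2 0 0 0 0 0; 0 0.2 0 0 0 0 0; 0 0.2 0 0 0 0 0; 0 0 0 0 0 0 0"

```text
time: 13.92
tool_pos: [0.4505, 0.2212, 0.0283]
tool_rot: [3.138, 0.007, 2.854]
contact_force: [4.1, -2.2, 7.1]
opening: 0.0006
grip_force: 3.7
```

Emit:
apply_moves:
  motion: "0 0.2 0 0 0 0 0; 0 0.2 0 0 0 0 0; 0 0.2 0 0 0 0 0; 0 0 0 0 0 0 0; 0 0 0 0 0 0 0"

```text
time: 14.55
tool_pos: [0.4496, 0.2217, 0.0284]
tool_rot: [3.136, 0.016, 2.854]
contact_force: [19.7, -9.2, -3.9]
opening: 0.0005
grip_force: 13.2
```

The jaw is against the stop (22 N). Lifting straight up, still leaning on the wall so the jaw isn't dragged forward.

Emit:
apply_moves:
  motion: "0 -0.3 0 -0.2 0 0 0; 0 0 0 -0.3 0 0 0; 0 0 0 -0.5 0 0 0; 0 0 0 -0.8 0 0 0; 0 -0.2 0 -1 0 0 0; 0 -0.3 0 -1.5 0 0 0; 0 0 0 -3 0 0 0; 0 0 0 -4 0 0 0; 0 0 0 0 0 0 0"

```text
time: 15.68
tool_pos: [0.4511, 0.2208, 0.1425]
tool_rot: [3.138, 0.006, 2.854]
contact_force: [-0.0, -0.5, -0.3]
opening: 0.0005
grip_force: 0.0
```

Run:
```python
from cell import robot
import cv2,numpy as np
o=robot.observe();print(o['contact_force'],o['tool_pos'])
a=robot.read_camera("wrist")["img"];s=robot.read_camera("side")["img"]
out=np.zeros((600,800,3),np.uint8)
out[:250,:400]=cv2.resize(a,(400,250),interpolation=cv2.INTER_AREA)
out[:250,400:]=cv2.resize(s,(400,250),interpolation=cv2.INTER_AREA)
out[250:,:]=cv2.resize(s[150:220,240:400],(800,350),interpolation=cv2.INTER_CUBIC)
cv2.imwrite("pics/c6.png",out[:,:,::-1])
```

```text
[-0.04685033 -0.53617555 -0.30223654] [0.45109345 0.22078103 0.14247721]
```

View pics/c6.png

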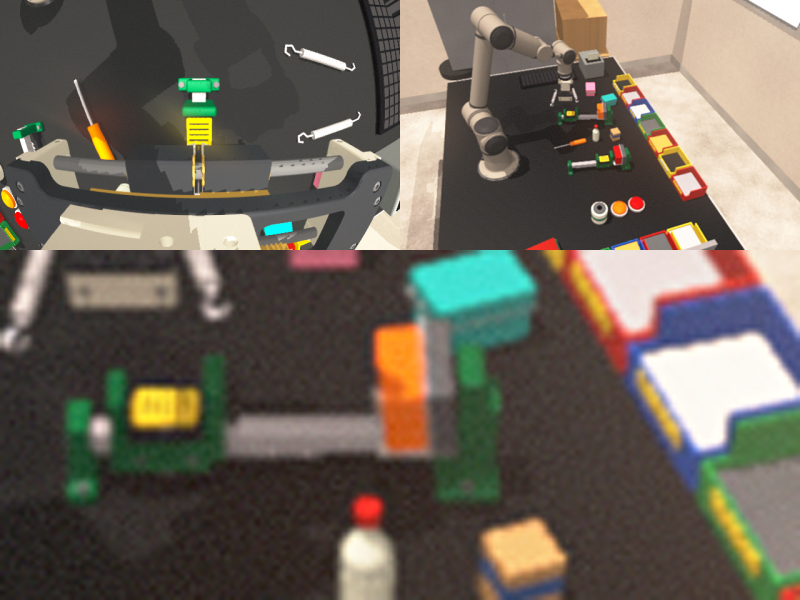

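The jaw now stands near the end stop with the lamp upright. I'll check the travel numerically.

Run:
```python
from cell import robot
import cv2,numpy as np
from h import *
from scipy.spatial.transform import Rotation as Ro
s=robot.read_camera("side");hs=cv2.cvtColor(s["img"],cv2.COLOR_RGB2HSV)
n,L,st,ce=cv2.connectedComponentsWithStats(cv2.inRange(hs,(25,150,120),(34,255,255)))
q=[(toworld(s,*ce[i],.075)) for i in range(1,n) if st[i,4]>20 and 160<ce[i][1]<200 and ce[i][0]<310]
o=robot.observe(); p=robot.read_camera("wrist")
T=np.eye(4);T[:3,:3]=Ro.from_euler("xyz",o["tool_rot"]).as_matrix();T[:3,3]=o["tool_pos"]
M=T@np.array(p["hand_eye"]); f=200/np.tan(np.radians(p["fovy"])/2)
def w(u,v,z):
    a=np.array([u-p["cx"],v-p["cy"]]);r=np.linalg.norm(a);d=M[:3,:3]@np.array([*(a/r*np.sin(r/f)),np.cos(r/f)]);return (M[:3,3]+d*(z-M[2,3])/d[2])[:2]
h=cv2.cvtColor(p["img"],cv2.COLOR_RGB2HSV); y=cv2.morphologyEx(cv2.inRange(h,(25,150,100),(34,255,255)),cv2.MORPH_CLOSE,np.ones((7,7)))
n,L,st,ce=cv2.connectedComponentsWithStats(y)
for i in range(1,n):
    if st[i,4]>800:
        v,u=np.nonzero(L==i);r=cv2.minAreaRect(np.array([w(a,b,.075) for a,b in zip(u,v)],np.float32));print(r,np.linalg.norm(np.array(r[0])-[.5776,.1821]))
print(q,[np.linalg.norm(x[:2]-[.5783,.1818]) for x in q])
```

```text
((0.4595353901386261, 0.2170843929052353), (0.03570638969540596, 0.0357498936355114), 72.57988739013672) 0.12313878287796377
[array([0.46157377, 0.22056345, 0.075     ])] [np.float64(0.12299438343262155)]
```

The pad's rear edge moved about 117 mm, so the jaw is at the stop. The arm is clear, so I'm handing in.

```bash
python3 -c "
from cell import robot
print(robot.hand_in())"
```

```text
the job is handed in; nothing more can be done
None
```

I pressed the amber clamp's release to the bottom, pushed its jaw about 117 mm back until it met the end stop, lifted clear and handed in. The last picture showed the amber lamp upright; I measured only the jaw's travel, and the hand-in returned no verdict.

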